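# Lift the hot lid off the melting pan with the lid lifter

### The arm

A 6-joint arm with a two-finger parallel gripper is mounted at the origin on a cart in front of the work surface, level with it; the furniture and walls round the work are solid. World frame = base frame: x ahead of the robot, y to its left, z up, the work surface at z = 0. Lengths are in m, angles in rad, forces in N, time in s.
With the tool pointing down it reaches from about 0.3 to 0.825 m from the base axis. Payload 5.4 kg.
Tool frame: the origin (TCP) lies on the centre line of the jaws, within the pads' length; the fingertips stand 25 mm ahead of it and the grasp point (between the pads) lies 6 mm ahead of it; z points along the fingers, y is the line along which they close (so a half turn about z gives the same grasp; the last joint's range is limited). The gripper opens to 92 mm and grips with 3 to 60 N. Pads are 20 mm wide; open, the fingers measure 128 mm over their backs; the gripper's body (75 mm by 189 mm) begins 69 mm behind the grasp point.
Start: joints at [-1.519, 0.158, 1.597, -0, 1.386, -0.21], TCP at [0.149, -0.555, 0.24] pointing down, gripper open.
Joint ranges: [-2.91, 2.91], [-0.94, 2.29], [0.18, 2.7], [-1.29, 4.43], [0.17, 2.64], [-3, 3]. Speed limits (rad/s): [2.57, 2.57, 3.14, 3.14, 3.14, 3.14].

### API

Orientations are given as a rotation vector (axis times angle).
In Python, from plant import manip, optics gives the robot as it stands.
- The arm moves only by the tool jog_arm, never from a script. Its argument "plan" is a list that holds one entry, the list of rows, each a list of 6 numbers: the shift along the tool's x, y, z in mm, then the turn, a rotation vector about the tool's x, y, z in degrees. A call has 1 to 10 rows; each row shifts and turns the commanded pose from where the row before left it, along the tool's axes as they then stand; what a row does not reach is not made up. A row lasts 1/10 s, in which the tool goes at most 50 mm and 8.59 degrees, less where a joint would pass 70% of its speed; a pose out of reach is approached as far as the arm can. A call with a gripper value outside its range is refused whole. "fingers" is the finger opening in mm, from 0 to 91.9, set as the call begins (left out, the last holds). The fingers move at their own pace and stop on an object; "squeeze" is the grip in N (left out, the last holds). Time passes only in rows, so rows that do not move let the fingers close. It gives the time, the measured TCP pose, the force, the opening and the grip force at its end, in the units of the state.
- manip.read_state(): the state, without advancing time (a new reading comes with each control period).
- optics.get_image(name): name is "scene" or "top"; returns a dict with "image" (384x512x3 uint8, red, green, blue), "range_z" (384x512 float32, m along the optical axis (not along the pixel's ray), 0 where there is no reading), "intrinsics" (3x3 intrinsics, pixels), "R" (3x3) and "t" (3): a world point X has camera coordinates R X + t. Camera axes: x right, y down, z forward; pixel columns grow to the right and rows downward; lengths in m; the calibration is good to about 2 mm. A picture is of the moment at which its call begins.
- manip.sign_off(): hands the job in; it is judged then, once.
The state is a dict: "clock": time; "joint_pos": joint angles; "joint_velocities": joint speeds; "joint_torque": joint torques, N m; "tool_pos": TCP position; "tcp_rot": TCP orientation; "wrist_force": force on the tool from outside, world axes, zero at the start; "wrist_torque": the same for the moment, N m; "finger_gap": finger opening in m; "finger_force": force on a finger pad.
Only numpy, scipy, OpenCV 4.12 (cv2) and the standard library are available. Lean on these libraries where they do the work, as an engineer would, in place of code of your own. Each camera call takes 0.05 s, during which the arm holds its last target. There are 200 camera calls.

### The job

The lid of the melting pan is hot: take the lid lifter from its stand, hook its blade under the lid's loop handle without pressing hard, and lift the lid off the pan, keeping it level. Set it down gently on the round wooden rest so that it sits fully home, unhook the lifter and hang it back in the fork of its stand. Never touch the lid or the pan with the gripper or arm, and leave everything else where it is.

Things in the scene. Friction and masses are not known exactly. Their poses are not given: they have to be found in the camera images.
- melter: Round white hotplate (170 mm across, black knob towards its -x) with a steel pan fixed on it; it does not move. Pan rim 132 mm outside, 124 mm inside, 90 mm above the table; two small side handles at +y and -y reach 90 mm from the axis. Origin on the axis at table level.
- lid: Loose steel lid on the pan, 0.25 to 0.5 kg: flat disc 144 mm across, 6 mm thick. Origin: middle of the disc's underside (the seating plane), z up; on the pan it lies 90 mm above the table. Under it a plug 8 mm deep, 116 mm across tapering to 106, enters the pan. Its loop handle stands on the flat top. Start yaw within +-0.5 rad.
- rest: Fixed round wooden rest, 154 mm across, flat rim 30 mm high, hole 124 mm across and 24 mm deep lined with cork. Origin on the axis at table level. With the lid fully home its origin lies 30 mm above this origin, its plug in the hole (4 mm play all round).
- stand: Fixed stand for the lifter: dark wooden foot 130 x 90 mm, post at x = +55 mm, carrying a steel fork open towards the stand's -x. Origin at table level under the place where the lifter hangs. The lifter comes out lifted by 8 mm or more and then along -x by 65 mm, and goes back the same way.
- lifter: Loose upright lid lifter, 0.25 kg, hanging by its steel collar (40 mm across, 8 mm thick) on the fork. Origin: middle of the collar's underside, z up. Below: sleeve 14 mm thick, 40 mm long, then a 9 mm shank on the same axis with a flat blade as its foot: 16 mm wide, from x = -6 to +30 mm, 6 mm thick, tip turned up 4 mm more (10 mm over all).
- clip_jar: Glass clip-top jar, 78x63x81 mm, a bystander; origin at the middle of its underside.
- soap_bar_0: Cut bar of soap, 54x80x26 mm, a bystander; origin at the middle of its underside.
- balm_tin_0: Round balm tin, 74 mm across, 34 mm high, a bystander; origin at the middle of its underside.
- lid_loop (a point): Middle of the lid's fixed copper loop handle, 25 mm above the lid's origin: a bar 8 mm thick along the lid's y axis, its underside 15 mm above the lid's top; straight for 48 mm, legs at y = +-33 mm. The lifter's blade goes under it along the lid's x axis, from either side; hung there the lid balances level.
- stand_fork (a point): Where the lifter's origin belongs: 160 mm above the stand's origin, level with the top of the two prongs. They run along x with a 22 mm gap between them and end at x = -34 mm, with raised lips 3 mm high on their tips.
- lifter_grip (a point): Middle of the lifter's wooden grip, 37 mm above its origin; 24 x 24 mm square, 58 mm tall. The blade is sprung: pushed up it yields 3 mm at 1.5 to 6 N, then is hard. The shank telescopes, clamped stiffly: the blade's underside lies 95 to 139 mm below the origin, set differently each time and not measured. Find it by eye or feel, e.g. lower it on the lid's top beside the loop.

How it is judged:
By the outcome, as a careful person would: the job done as asked, in the order asked, and still so for the second after the job is handed in, with the robot touching nothing.
It also fails if it takes over 72 s, if anything falls off the work surface, if the arm or the gripper's body presses on something with over 40 N, if the wrist force passes 120 N, or if a joint passes its speed limit or range.

## Working session

There is one attempt and no reset: what is moved stays moved. The work goes in short steps, Python scripts to look and compute and a tool call to move; the robot and the scene stay as the last step left them, time stands still between calls to the robot, and variables do not carry over. Pictures are saved under pics/ and viewed, at most 10 in all, crops included, and the job is handed in when it is done.

Besides the shell and the picture viewer there is one more tool, called as name([rows], argument=value, ...), one row to a line, values as JSON. jog_arm: Moves the arm, as the interface text tells. Its arguments: {"type":"object","properties":{"plan":{"type":"array"},"fingers":{"type":"number"},"squeeze":{"type":"number"}},"required":["plan"]}

```bash
mkdir -p pics; ls; cat > h.py <<'E'
import numpy as np, cv2
from plant import manip, optics
def grab(n):
    d=optics.get_image(n); np.savez(f'{n}.npz',**d); return d
def pts(d):
    K=d['intrinsics'];z=d['range_z'];v,u=np.mgrid[:384,:512]
    c=np.stack([(u-K[0,2])/K[0,0]*z,(v-K[1,2])/K[1,1]*z,z],-1)
    return (c-d['t'])@d['R']   # R^T (c-t)
E
python3 - <<'E'
from h import *
for n in ['scene','top']:
    d=grab(n); print(n,d['intrinsics'].tolist(),d['R'].round(3).tolist(),d['t'].round(3).tolist())
    cv2.imwrite(f'pics/{n}0.png',cv2.resize(d['image'][:,:,::-1],(800,600),interpolation=cv2.INTER_CUBIC))
s=manip.read_state();print({k:np.round(v,4).tolist() for k,v in s.items()})
E
```

```text
pics
scene [[418.4254279929529, 0.0, 257.0780035438901], [0.0, 418.4254279929529, 195.8093726244342], [0.0, 0.0, 1.0]] [[-0.475, -0.88, 0.004], [-0.532, 0.283, -0.798], [0.701, -0.381, -0.603]] [0.28, 0.409, 1.103]
top [[486.80978581518457, 0.0, 257.7782346888427], [0.0, 486.80978581518457, 195.65325779329888], [0.0, 0.0, 1.0]] [[-0.003, -1.0, -0.013], [-0.99, 0.005, -0.144], [0.144, 0.013, -0.99]] [0.019, 0.606, 1.602]
{'clock': 0.1, 'joint_pos': [-1.5191, 0.159, 1.5981, -0.0, 1.3862, -0.2101], 'joint_velocities': [-0.0008, -0.0017, -0.0018, -0.0026, 0.0017, -0.0009], 'joint_torque': [-0.0007, -38.6504, -32.296, 0.0703, 0.0339, -0.0001], 'tool_pos': [0.1487, -0.5549, 0.2388], 'tcp_rot': [-3.1131, -0.4098, -0.0002], 'wrist_force': [0.2565, -0.7276, 0.3088], 'wrist_torque': [0.0406, -0.0083, 0.0379], 'finger_force': 0.0, 'finger_gap': 0.0922}
```

View pics/scene0.png

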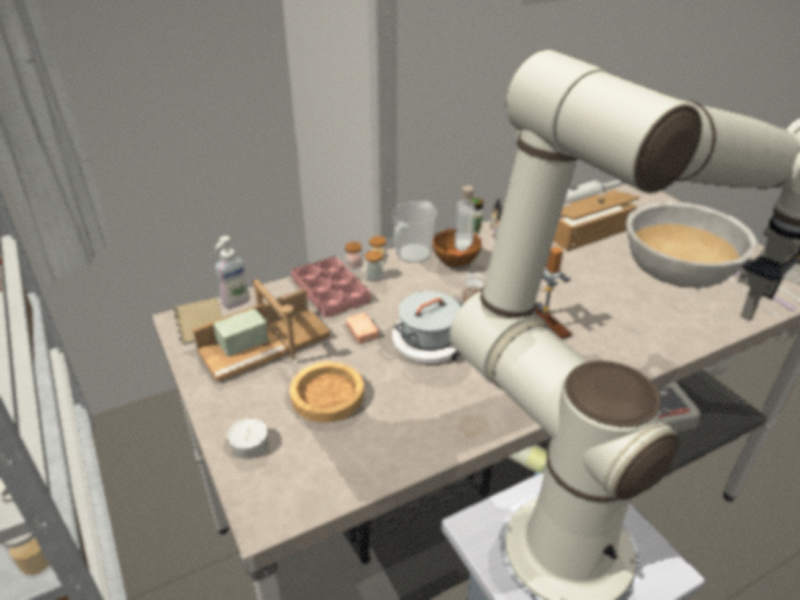

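View pics/top0.png

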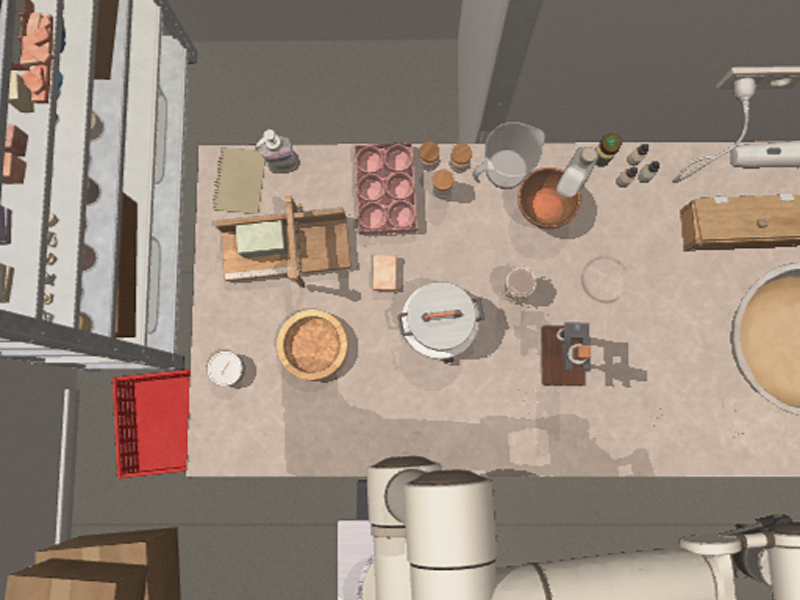

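```bash
python3 - <<'E'
from h import *
d=dict(np.load('top.npz')); P=pts(d); im=d['image'][:,:,::-1]
print('cam',(-d['R'].T@d['t']).round(3))
def crop(n,im,u0,v0,w,h,s): cv2.imwrite(f'pics/{n}.png',cv2.resize(im[v0:v0+h,u0:u0+w],None,fx=s,fy=s,interpolation=cv2.INTER_CUBIC))
a=cv2.resize(im[195:255,335:415],None,fx=9,fy=9,interpolation=cv2.INTER_CUBIC)[:540,:720]
cv2.imwrite('pics/stand.png',a)
crop('lid',im,165,170,150,80,5)
def circ(m):
    q=P[m][:,:2].astype(np.float32); (c,r)=cv2.minEnclosingCircle(q); 
    A=np.c_[2*q,np.ones(len(q))]; return len(q),np.median(P[m][:,2]).round(4),q.mean(0).round(4),np.array(c).round(4),round(r,4)
X,Y,Z=P[...,0],P[...,1],P[...,2]
v,u=np.mgrid[:384,:512]
def box(u0,u1,v0,v1): return (u>u0)&(u<u1)&(v>v0)&(v<v1)
print('lid',circ(box(250,315,175,232)&(abs(Z-.096)<.005)))
print('loop',circ(box(250,315,175,232)&(Z>.108)&(Z<.14)))
print('hot',circ(box(250,315,175,235)&(abs(Z-.03)<.03)&(Z>.012)))
print('rest',circ(box(175,228,193,248)&(abs(Z-.03)<.005)))
b=box(335,400,200,250)
for lo,hi in [(.005,.03),(.03,.15),(.15,.164),(.164,.175),(.175,.215),(.215,.25)]:
    m=b&(Z>lo)&(Z<hi)
    if m.sum(): q=P[m];print(lo,hi,m.sum(),np.percentile(q,2,axis=0).round(3),np.percentile(q,98,axis=0).round(3),np.median(q,axis=0).round(3))
m=box(250,315,175,232)&(Z>.112)&(Z<.14)
r=cv2.minAreaRect(P[m][:,:2].astype(np.float32)); print(r)
d=dict(np.load('scene.npz'));crop('sc',d['image'][:,:,::-1],240,130,140,100,5)
E
```

```text
cam [ 0.369 -0.004  1.673]
lid (1187, np.float64(0.0966), array([ 0.5784, -0.0629], dtype=float32), array([ 0.5791, -0.0635]), 0.0721)
loop (57, np.float64(0.1181), array([ 0.5768, -0.065 ], dtype=float32), array([ 0.5643, -0.064 ]), 0.0386)
hot (447, np.float64(0.0291), array([ 0.5471, -0.0493], dtype=float32), array([ 0.5921, -0.0385]), 0.1159)
rest (474, np.float64(0.0303), array([0.5256, 0.2164], dtype=float32), array([0.5256, 0.2161]), 0.077)
0.005 0.03 933 [ 0.43  -0.457  0.005] [ 0.584 -0.26   0.02 ] [ 0.491 -0.32   0.011]
0.03 0.15 21 [ 0.489 -0.327  0.031] [ 0.55  -0.322  0.064] [ 0.52  -0.323  0.055]
0.15 0.164 248 [ 0.461 -0.354  0.153] [ 0.552 -0.305  0.164] [ 0.521 -0.325  0.16 ]
0.164 0.175 104 [ 0.458 -0.353  0.164] [ 0.551 -0.305  0.174] [ 0.501 -0.321  0.167]
0.175 0.215 27 [ 0.48  -0.334  0.176] [ 0.502 -0.314  0.213] [ 0.486 -0.318  0.2  ]
0.215 0.25 70 [ 0.481 -0.34   0.218] [ 0.503 -0.317  0.232] [ 0.493 -0.328  0.226]
((0.5786985158920288, -0.05942452326416969), (0.00830470584332943, 0.06509757041931152), 5.49112606048584)
```

View pics/stand.png

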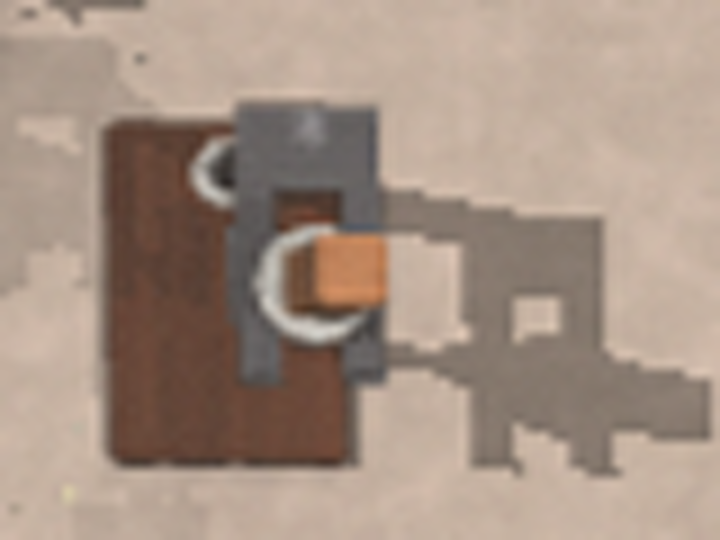

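View pics/lid.png

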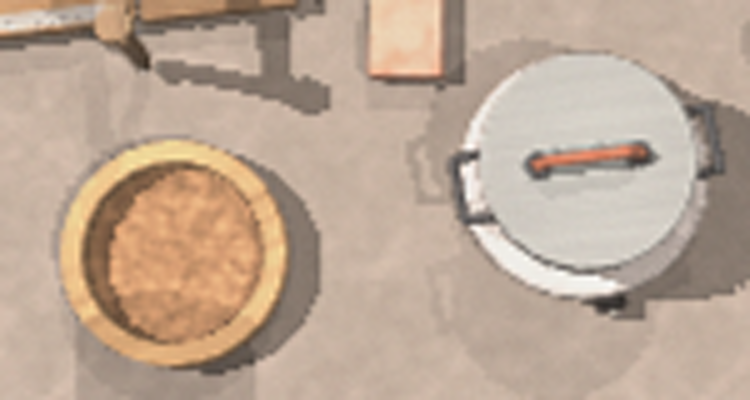

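View pics/sc.png

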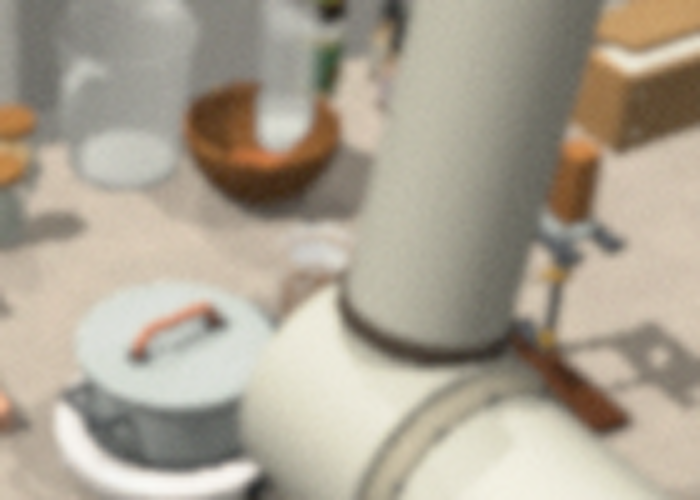

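```bash
python3 - <<'E'
from h import *
d=dict(np.load('scene.npz')); P=pts(d); im=d['image']
X,Y,Z=P[...,0],P[...,1],P[...,2]
m=(X>.43)&(X<.56)&(Y>-.38)&(Y<-.28)&(Z>.016)
v,u=np.nonzero(m)
for a,b in sorted(zip(v,u)):
    p=P[a,b]
    if p[2]<.15: print(a,b,(p*1000).round().astype(int).tolist(),im[a,b].tolist())
q=P[m&(Z>.172)];print(len(q),np.percentile(q,[3,50,97],axis=0).round(4).tolist())
# lid from scene
m=(abs(X-.58)<.09)&(abs(Y+.06)<.09)&(abs(Z-.096)<.004);q=P[m][:,:2];print('lid',cv2.minEnclosingCircle(q.astype(np.float32)),np.median(P[m][:,2]))
m=(abs(X-.58)<.09)&(abs(Y+.06)<.09)&(Z>.108);q=P[m];print('loop',q.mean(0),cv2.minAreaRect(q[:,:2].astype(np.float32)),cv2.fitLine(q[:,:2].astype(np.float32),2,0,.01,.01).ravel(),np.percentile(q,[3,97],axis=0))
m=(abs(X-.525)<.09)&(abs(Y-.216)<.09)&(abs(Z-.03)<.004);q=P[m][:,:2];print('rest',cv2.minEnclosingCircle(q.astype(np.float32)),np.median(P[m][:,2]))
# top: color segmentation of the loop
d=dict(np.load('top.npz'));P=pts(d);im=d['image'].astype(int)
v,u=np.mgrid[:384,:512];m=(im[...,0]-im[...,2]>40)&(u>260)&(u<305)&(v>190)&(v<212)
K=d['intrinsics'];r=np.stack([(u-K[0,2])/K[0,0],(v-K[1,2])/K[1,1],np.ones_like(u)],-1)@d['R'];c=-d['R'].T@d['t']
q=(c+r*((.119-c[2])/r[...,2])[...,None])[m][:,:2];print('looptop',m.sum(),q.mean(0),cv2.fitLine(q.astype(np.float32),2,0,.001,.001).ravel(),q.min(0),q.max(0),cv2.minAreaRect(q.astype(np.float32)))
E
```

```text
181 351 [490, -325, 137] [105, 101, 96]
182 350 [499, -329, 126] [153, 138, 119]
182 351 [497, -333, 126] [113, 103, 91]
182 352 [488, -329, 132] [90, 88, 84]
183 350 [495, -327, 124] [169, 145, 110]
183 351 [491, -328, 127] [136, 119, 91]
183 352 [486, -328, 130] [113, 102, 82]
183 353 [486, -332, 129] [110, 100, 85]
183 354 [486, -337, 127] [135, 125, 110]
184 348 [493, -316, 125] [194, 170, 134]
184 349 [490, -318, 127] [189, 161, 114]
184 350 [489, -322, 126] [172, 142, 90]
184 351 [489, -326, 124] [154, 125, 78]
184 352 [483, -325, 129] [138, 116, 80]
184 353 [489, -337, 121] [135, 117, 93]
184 354 [482, -334, 126] [161, 145, 126]
185 348 [488, -312, 125] [185, 162, 127]
185 349 [487, -316, 124] [177, 151, 107]
185 350 [491, -325, 119] [167, 136, 90]
185 351 [488, -326, 121] [154, 122, 74]
185 352 [485, -329, 121] [145, 119, 79]
185 353 [486, -334, 119] [154, 135, 107]
185 354 [484, -337, 120] [177, 161, 139]
186 351 [487, -326, 117] [132, 111, 81]
186 352 [486, -330, 116] [143, 124, 100]
187 351 [488, -329, 111] [116, 105, 90]
187 352 [486, -331, 111] [149, 137, 121]
188 350 [4
[... 3536 characters left out ...]
754714608192444, -0.06636986136436462), 0.07416460663080215) 0.09721984325297098
loop [ 0.57526347 -0.06157464  0.11688243] ((0.5761054754257202, -0.06440980732440948), (0.010278020054101944, 0.07242076098918915), 8.898367881774902) [ 0.15204673 -0.9883733   0.57526344 -0.06157464] [[ 0.56812534 -0.09716882  0.10916878]
 [ 0.58251486 -0.0306952   0.12314217]]
rest ((0.5240427851676941, 0.21156978607177734), 0.08040805160999298) 0.030878814594644786
looptop 56 [ 0.57820067 -0.06301837] [ 0.12445031 -0.9922258   0.5782007  -0.06301837] [ 0.57112865 -0.09789161] [ 0.58393267 -0.02702223] ((0.5783332586288452, -0.06255395710468292), (0.008049214258790016, 0.07148956507444382), 6.933962345123291)
```

jog_arm([
  [[0,0,-20,0,0,7.5],[0,0,-20,0,0,7.5],[30,-20,0,0,0,0],[30,-20,0,0,0,0],[30,-20,0,0,0,0],[30,-20,0,0,0,0],[30,-20,0,0,0,0],[30,-20,0,0,0,0],[30,-20,0,0,0,0],[30,-20,0,0,0,0]],
])

```text
clock: 1.1
tool_pos: [0.3898, -0.3942, 0.2791]
tcp_rot: [-3.141, 0.0, 0.001]
wrist_force: [1.4, 1.1, -0.2]
finger_gap: 0.0918
finger_force: 0.0
```

jog_arm([
  [[25.5,-16.5,0,0,0,0],[25.5,-16.5,0,0,0,0],[25.5,-16.5,0,0,0,0],[25.5,-16.2,0,0,0,0],[0,0,0,0,0,0],[0,0,18,0,0,0],[0,0,18,0,0,0],[0,0,18,0,0,0],[0,0,18,0,0,0],[0,0,0,0,0,0]],
])

```text
clock: 2.1
tool_pos: [0.4886, -0.3288, 0.2042]
tcp_rot: [-3.137, 0.001, 0.008]
wrist_force: [0.4, 0.9, -0.4]
finger_gap: 0.0917
finger_force: 0.0
```

jog_arm([
  [[0,0,0,0,0,0],[0,0,0,0,0,0],[0,0,0,0,0,0],[0,0,0,0,0,0],[0,0,0,0,0,0],[0,0,0,0,0,0],[0,0,0,0,0,0],[0,0,0,0,0,0]],
], fingers=10, squeeze=45)

```text
clock: 2.9
tool_pos: [0.4908, -0.3296, 0.2076]
tcp_rot: [-3.142, -0.0, 0.0]
wrist_force: [-0.5, 0.4, 0.3]
finger_gap: 0.0297
finger_force: 0.0
```

jog_arm([
  [[0,0,0,0,0,0],[0,0,0,0,0,0],[0,0,0,0,0,0]],
])

```text
clock: 3.2
tool_pos: [0.4908, -0.3296, 0.2075]
tcp_rot: [-3.141, -0.0, 0.0]
wrist_force: [-0.5, 2.0, -0.2]
finger_gap: 0.0235
finger_force: 45.0
```

jog_arm([
  [[0,0,-5,0,0,0],[0,0,-5,0,0,0],[0,0,-5,0,0,0],[0,0,0,0,0,0],[-15,0,0,0,0,0],[-20,0,0,0,0,0],[-20,0,0,0,0,0],[-20,0,0,0,0,0],[-15,0,0,0,0,0],[0,0,0,0,0,0]],
])

```text
clock: 4.2
tool_pos: [0.3996, -0.3297, 0.2226]
tcp_rot: [-3.142, 0.002, 0.001]
wrist_force: [1.2, -0.2, -3.3]
finger_gap: 0.0236
finger_force: 45.0
```

jog_arm([
  [[0,0,-35,0,0,0],[0,0,-40,0,0,0],[16,-32,0,0,0,0],[17,-33,0,0,0,0],[17,-33,0,0,0,0],[17,-33,0,0,0,0],[17,-33,0,0,0,0],[17,-33,0,0,0,0],[17,-33,0,0,0,0],[16,-31,0,0,0,-3.5]],
])

```text
clock: 5.2
tool_pos: [0.536, -0.0667, 0.2977]
tcp_rot: [-3.14, -0.099, -0.001]
wrist_force: [0.4, -0.5, -2.5]
finger_gap: 0.0241
finger_force: 45.0
```

jog_arm([
  [[0,0,0,0,0,-3.6],[0,0,0,0,0,0],[0,0,0,0,0,0]],
])

```text
clock: 5.5
tool_pos: [0.535, -0.0687, 0.2975]
tcp_rot: [3.136, 0.192, -0.0]
wrist_force: [0.2, -0.1, -2.7]
finger_gap: 0.0241
finger_force: 45.0
```

```bash
python3 - <<'E'
from h import *
s=manip.read_state();print(s['tool_pos'].round(4) if hasattr(s['tool_pos'],'round') else s['tool_pos'],s['tcp_rot'],s['wrist_force'])
for n in ['scene','top']:
    d=grab(n)
    b=cv2.resize(d['image'][:,:,::-1][120:245,180:345] if n=='scene' else d['image'][:,:,::-1][150:250,220:340],(740,560),interpolation=cv2.INTER_CUBIC);cv2.imwrite(f'pics/{n}1.png',b)
E
```

```text
[ 0.535  -0.0687  0.2975] [ 3.13560768e+00  1.92258467e-01 -4.52957984e-05] [ 0.2318557  -0.11015599 -2.7351982 ]
```

View pics/scene1.png

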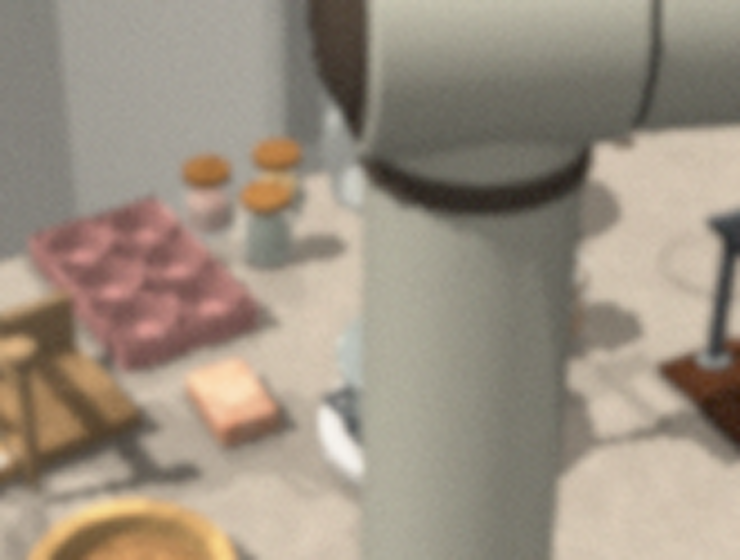

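jog_arm([
  [[0,0,8,0,0,0],[0,0,8,0,0,0],[0,0,6,0,0,0],[0,0,5,0,0,0],[0,0,4,0,0,0],[0,0,2,0,0,0],[0,0,2,0,0,0],[0,0,0,0,0,0]],
])

```text
clock: 6.4
tool_pos: [0.5348, -0.0686, 0.2625]
tcp_rot: [-3.135, -0.195, 0.0]
wrist_force: [-0.8, 0.2, -2.0]
finger_gap: 0.0237
finger_force: 45.0
```

jog_arm([
  [[0,0,1,0,0,0],[0,0,1,0,0,0],[0,0,1,0,0,0],[0,0,1,0,0,0],[0,0,0,0,0,0]],
])

```text
clock: 6.9
tool_pos: [0.5347, -0.0687, 0.2584]
tcp_rot: [-3.135, -0.194, 0.0]
wrist_force: [-0.1, 1.7, -2.8]
finger_gap: 0.0236
finger_force: 45.0
```

jog_arm([
  [[0,0,1,0,0,0],[0,0,1,0,0,0],[0,0,1,0,0,0],[0,0,0,0,0,0],[0,0,0,0,0,0]],
])

```text
clock: 7.4
tool_pos: [0.5348, -0.0687, 0.2556]
tcp_rot: [-3.136, -0.194, 0.0]
wrist_force: [-0.0, 0.4, -2.5]
finger_gap: 0.0236
finger_force: 45.0
```

jog_arm([
  [[0,0,1,0,0,0],[0,0,1,0,0,0],[0,0,0,0,0,0],[0,0,0,0,0,0]],
])

```text
clock: 7.8
tool_pos: [0.5348, -0.0687, 0.2536]
tcp_rot: [-3.136, -0.195, 0.0]
wrist_force: [-0.4, 0.3, -1.7]
finger_gap: 0.0237
finger_force: 45.0
```

jog_arm([
  [[0,0,1,0,0,0],[0,0,0,0,0,0],[0,0,0,0,0,0]],
])

```text
clock: 8.1
tool_pos: [0.5348, -0.0687, 0.2526]
tcp_rot: [-3.136, -0.195, 0.0]
wrist_force: [0.0, 1.1, -2.6]
finger_gap: 0.0234
finger_force: 45.0
```

jog_arm([
  [[0,0,1,0,0,0],[0,0,0,0,0,0],[0,0,0,0,0,0]],
])

```text
clock: 8.4
tool_pos: [0.5349, -0.0687, 0.252]
tcp_rot: [3.135, 0.194, 0.001]
wrist_force: [-1.4, -0.4, -0.6]
finger_gap: 0.024
finger_force: 45.0
```

jog_arm([
  [[0,0,1,0,0,0],[0,0,0,0,0,0],[0,0,0,0,0,0]],
])

```text
clock: 8.7
tool_pos: [0.5349, -0.0687, 0.2509]
tcp_rot: [3.135, 0.195, 0.001]
wrist_force: [-0.7, 0.9, 1.0]
finger_gap: 0.0242
finger_force: 45.0
```

jog_arm([
  [[0,0,-2,0,0,0],[0,0,-2,0,0,0],[0,0,0,0,0,0],[4,0,0,0,0,0],[4,0,0,0,0,0],[4,0,0,0,0,0],[3,0,0,0,0,0],[0,0,0,0,0,0]],
])

```text
clock: 9.5
tool_pos: [0.55, -0.0668, 0.2545]
tcp_rot: [-3.135, -0.195, 0.0]
wrist_force: [0.5, -0.7, -2.2]
finger_gap: 0.0239
finger_force: 45.0
```

jog_arm([
  [[3,0,0,0,0,0],[3,0,0,0,0,0],[3,0,0,0,0,0],[3,0,0,0,0,0],[2,0,0,0,0,0],[0,0,0,0,0,0],[0,0,0,0,0,0]],
])

```text
clock: 10.2
tool_pos: [0.5636, -0.0651, 0.2546]
tcp_rot: [-3.136, -0.195, 0.0]
wrist_force: [0.4, -0.4, -2.8]
finger_gap: 0.0237
finger_force: 45.0
```

```bash
python3 - <<'E'
from h import *
d=grab('top');P=pts(d);Z=P[...,2]
b=cv2.resize(d['image'][:,:,::-1][170:245,250:330],(640,600),interpolation=cv2.INTER_CUBIC);cv2.imwrite('pics/top2.png',b)
E
```

```text
(no output)
```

View pics/top2.png

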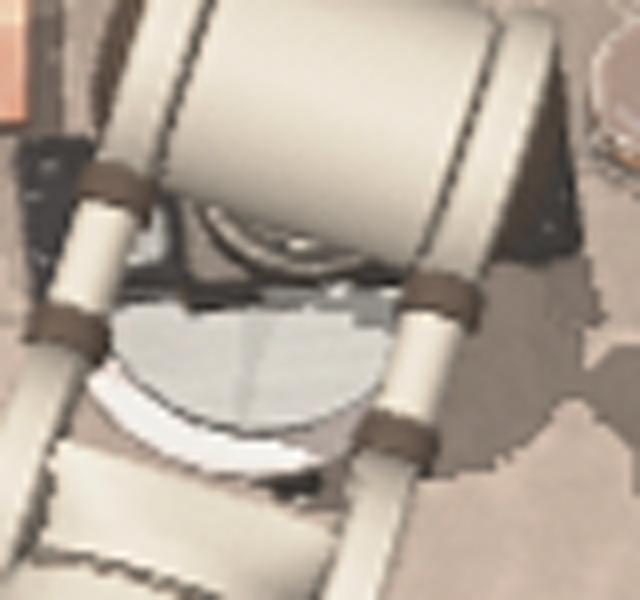

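jog_arm([
  [[0,0,-2,0,0,0],[0,0,-2,0,0,0],[0,0,-1,0,0,0],[0,0,-1,0,0,0],[0,0,-1,0,0,0],[0,0,-1,0,0,0],[0,0,0,0,0,0]],
])

```text
clock: 10.95
tool_pos: [0.5631, -0.0649, 0.2617]
tcp_rot: [-3.135, -0.195, 0.003]
wrist_force: [-0.2, -0.6, -6.7]
finger_gap: 0.0237
finger_force: 45.0
```

jog_arm([
  [[0,0,-1,0,0,0],[0,0,-1,0,0,0],[0,0,-1,0,0,0],[0,0,-1,0,0,0],[0,0,0,0,0,0],[0,0,0,0,0,0]],
])

```text
clock: 11.55
tool_pos: [0.5636, -0.0651, 0.2667]
tcp_rot: [3.136, 0.195, 0.0]
wrist_force: [-0.2, 0.3, -6.9]
finger_gap: 0.0243
finger_force: 45.0
```

jog_arm([
  [[0,0,-2,0,0,0],[0,0,-4,0,0,0],[0,0,-6,0,0,0],[0,0,-6,0,0,0],[0,0,-6,0,0,0],[0,0,-4,0,0,0],[0,0,-2,0,0,0],[0,0,0,0,0,0]],
])

```text
clock: 12.35
tool_pos: [0.5637, -0.0651, 0.297]
tcp_rot: [3.135, 0.195, 0.001]
wrist_force: [0.4, -0.4, -5.8]
finger_gap: 0.0239
finger_force: 45.0
```

jog_arm([
  [[-1,-4,0,0,0,0],[-1,-8,0,0,0,0],[-1,-13,0,0,0,0],[-1,-18,0,0,0,0],[-1,-20,0,0,0,0],[-1,-20,0,0,0,0],[-1,-20,0,0,0,0],[-1,-20,0,0,0,0],[-1,-20,0,0,0,0],[-1,-20,0,0,0,0]],
])

```text
clock: 13.35
tool_pos: [0.5326, 0.0977, 0.2966]
tcp_rot: [-3.135, -0.196, 0.0]
wrist_force: [0.2, 0.8, -7.5]
finger_gap: 0.0241
finger_force: 45.0
```

jog_arm([
  [[-1,-20,0,0,0,0],[-1,-20,0,0,0,0],[-1,-20,0,0,0,0],[-1,-19,0,0,0,0],[-1,-17,0,0,0,0],[-1,-13,0,0,0,0],[-1,-8,0,0,0,0],[-1,-4,0,0,0,0],[0,0,0,0,0,0],[0,0,0,0,0,0]],
])

```text
clock: 14.35
tool_pos: [0.5107, 0.214, 0.2966]
tcp_rot: [3.135, 0.194, 0.0]
wrist_force: [-0.2, -0.6, -6.6]
finger_gap: 0.024
finger_force: 45.0
```

```bash
python3 - <<'E'
from h import *
print(manip.read_state()['wrist_force'])
for n in ['top','scene']:
    d=grab(n);P=pts(d);X,Y,Z=P[...,0],P[...,1],P[...,2]
    m=(abs(X-.525)<.1)&(abs(Y-.216)<.1)&(Z>.12)&(Z<.14)
    q=P[m]; print(n,m.sum(),np.median(q,axis=0))
    if m.sum()>50: A=np.c_[q[:,:2],np.ones(len(q))]; print('plane',np.linalg.lstsq(A,q[:,2],rcond=None)[0],q.min(0),q.max(0),cv2.minEnclosingCircle(q[:,:2].astype(np.float32)))
a=np.load('scene.npz')['image'][:,:,::-1][150:300,130:290];b=np.load('top.npz')['image'][:,:,::-1][180:260,160:240]
cv2.imwrite('pics/over.png',np.hstack([cv2.resize(a,(420,394),interpolation=2),cv2.resize(b,(380,394),interpolation=2)]))
E
```

```text
[-0.22878846 -0.60639194 -6.64970122]
top 498 [0.49412635 0.19473829 0.13192924]
plane [-0.00789643 -0.0098303   0.13771147] [0.45869456 0.14475208 0.12206615] [0.59725369 0.27840206 0.13973321] ((0.525996744632721, 0.21534395217895508), 0.07149332016706467)
scene 990 [0.51239721 0.21996543 0.13268034]
plane [ 0.00025209 -0.00425803  0.13341857] [0.45264294 0.14356947 0.12185108] [0.59392933 0.28520019 0.13950363] ((0.5228828191757202, 0.2130552977323532), 0.07300708442926407)
```

View pics/over.png

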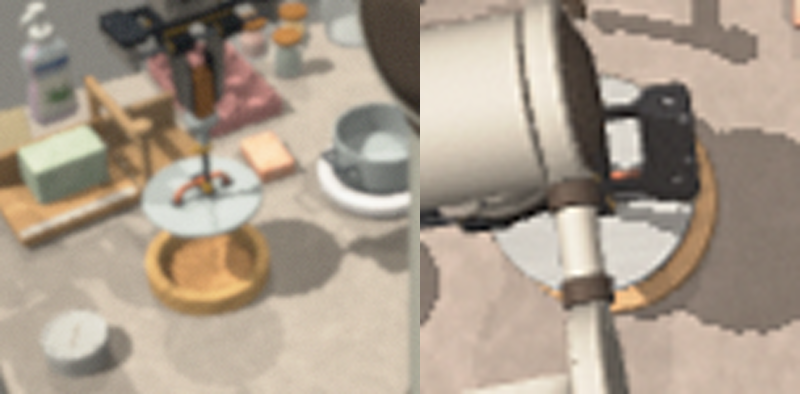

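jog_arm([
  [[0,-0.5,5,0,0,0],[0,0,10,0,0,0],[0,0,14,0,0,0],[0,0,15,0,0,0],[0,0,14,0,0,0],[0,0,10,0,0,0],[0,0,6,0,0,0],[0,0,4,0,0,0],[0,0,2,0,0,0],[0,0,0,0,0,0]],
])

```text
clock: 15.45
tool_pos: [0.5107, 0.215, 0.2168]
tcp_rot: [-3.135, -0.195, -0.001]
wrist_force: [-0.3, -0.1, -6.8]
finger_gap: 0.0237
finger_force: 45.0
```

jog_arm([
  [[0,0,1.5,0,0,0],[0,0,1.5,0,0,0],[0,0,1.5,0,0,0],[0,0,1.5,0,0,0],[0,0,1.5,0,0,0],[0,0,1,0,0,0],[0,0,1,0,0,0],[0,0,1,0,0,0],[0,0,0,0,0,0]],
])

```text
clock: 16.35
tool_pos: [0.5104, 0.215, 0.2059]
tcp_rot: [3.136, 0.195, -0.0]
wrist_force: [-0.2, -0.5, -7.2]
finger_gap: 0.0237
finger_force: 45.0
```

jog_arm([
  [[0,0,0.7,0,0,0],[0,0,0.7,0,0,0],[0,0,0.7,0,0,0],[0,0,0.7,0,0,0],[0,0,0,0,0,0],[0,0,0,0,0,0]],
])

```text
clock: 16.95
tool_pos: [0.5105, 0.215, 0.2033]
tcp_rot: [-3.136, -0.195, 0.0]
wrist_force: [0.4, -0.0, -6.9]
finger_gap: 0.0238
finger_force: 45.0
```

jog_arm([
  [[0,0,0.5,0,0,0],[0,0,0.5,0,0,0],[0,0,0.5,0,0,0],[0,0,0.5,0,0,0],[0,0,0.5,0,0,0],[0,0,0,0,0,0],[0,0,0,0,0,0]],
])

```text
clock: 17.65
tool_pos: [0.511, 0.2151, 0.2014]
tcp_rot: [-3.135, -0.194, -0.002]
wrist_force: [0.2, 0.6, -2.7]
finger_gap: 0.0237
finger_force: 45.0
```

jog_arm([
  [[0,0,0.5,0,0,0],[0,0,0.5,0,0,0],[0,0,0,0,0,0],[0,0,0,0,0,0]],
])

```text
clock: 18.05
tool_pos: [0.5106, 0.215, 0.1999]
tcp_rot: [-3.136, -0.195, -0.0]
wrist_force: [0.9, -0.2, -2.1]
finger_gap: 0.0236
finger_force: 45.0
```

jog_arm([
  [[0,0,1,0,0,0],[0,0,1,0,0,0],[0,0,1,0,0,0],[0,0,1,0,0,0],[0,0,1.2,0,0,0],[0,0,0,0,0,0],[0,0,0,0,0,0]],
])

```text
clock: 18.75
tool_pos: [0.5105, 0.215, 0.1946]
tcp_rot: [-3.136, -0.194, 0.0]
wrist_force: [0.1, 0.6, -2.0]
finger_gap: 0.0237
finger_force: 45.0
```

jog_arm([
  [[-2,0,0,0,0,0],[-3,0,0,0,0,0],[-3,0,0,0,0,0],[-4,0,0,0,0,0],[-4,0,0,0,0,0],[0,0,0,0,0,0]],
])

```text
clock: 19.35
tool_pos: [0.4941, 0.213, 0.1946]
tcp_rot: [3.136, 0.195, -0.001]
wrist_force: [0.3, 0.1, -2.1]
finger_gap: 0.0236
finger_force: 45.0
```

jog_arm([
  [[-4,0,0,0,0,0],[-5,0,0,0,0,0],[-5,0,0,0,0,0],[-5,0,0,0,0,0],[-3,0,0,0,0,0],[0,0,0,0,0,0],[0,0,-10,0,0,0],[0,0,-15,0,0,0],[0,0,-20,0,0,0],[0,0,-20,0,0,0]],
])

```text
clock: 20.35
tool_pos: [0.4731, 0.2103, 0.261]
tcp_rot: [-3.135, -0.194, -0.001]
wrist_force: [0.0, -0.4, -2.3]
finger_gap: 0.0237
finger_force: 45.0
```

jog_arm([
  [[0,0,-20,0,0,3.5],[0,0,-15,0,0,3.6],[0,0,0,0,0,0],[0,0,0,0,0,0]],
])

```text
clock: 20.75
tool_pos: [0.473, 0.2103, 0.2948]
tcp_rot: [-3.141, -0.002, -0.001]
wrist_force: [-0.4, -0.4, -2.4]
finger_gap: 0.0237
finger_force: 45.0
```

```bash
python3 - <<'E'
from h import *
s=manip.read_state();print(s['tool_pos'],s['tcp_rot'])
for n in ['top','scene']:
    d=grab(n);P=pts(d);X,Y,Z=P[...,0],P[...,1],P[...,2]
    m=(abs(X-.525)<.08)&(abs(Y-.216)<.08)&(abs(Z-.036)<.006)
    q=P[m]; print(n,m.sum(),np.median(q,axis=0),np.linalg.lstsq(np.c_[q[:,:2]-[.525,.216],np.ones(len(q))],q[:,2],rcond=None)[0])
a=np.load('scene.npz')['image'][:,:,::-1][150:300,130:290]
cv2.imwrite('pics/placed.png',cv2.resize(a,(640,600),interpolation=2))
E
```

```text
[0.47299286 0.21026995 0.29478053] [-3.14147481e+00 -2.17692297e-03 -9.01277232e-04]
top 418 [0.55509858 0.19517174 0.03602273] [-0.00414421  0.02181897  0.03668628]
scene 1115 [0.51293174 0.21792261 0.03739874] [ 0.01223382 -0.00084338  0.0371729 ]
```

View pics/placed.png

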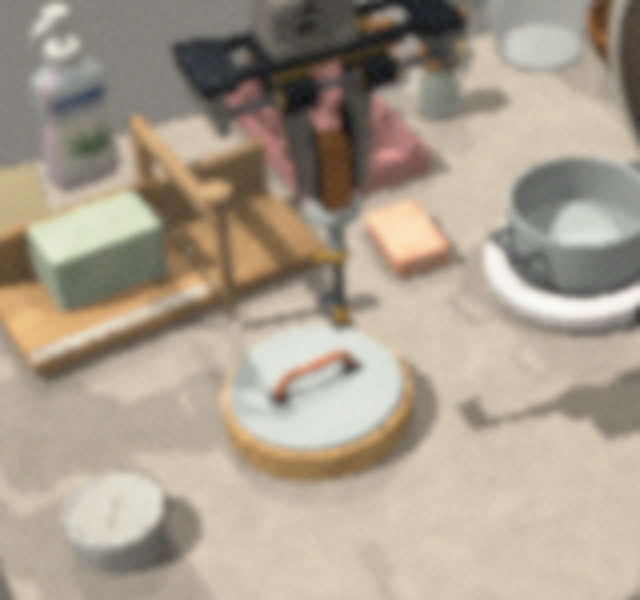

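jog_arm([
  [[-5,18,0,0,0,0],[-5,30,0,0,0,0],[-5,38,0,0,0,0],[-5,38,0,0,0,0],[-5,38,0,0,0,0],[-5,38,0,0,0,0],[-5,38,0,0,0,0],[-5,38,0,0,0,0],[-5,38,0,0,0,0],[-5,38,0,0,0,0]],
])

```text
clock: 21.85
tool_pos: [0.422, -0.143, 0.2936]
tcp_rot: [-3.141, -0.001, 0.002]
wrist_force: [0.9, 0.1, -1.9]
finger_gap: 0.024
finger_force: 45.0
```

jog_arm([
  [[-5,38,0,0,0,0],[-5,38,0,0,0,0],[-5,38,0,0,0,0],[-5,38,0,0,0,0],[-2,25,0,0,0,0],[0,11,0,0,0,0],[0,0,0,0,0,0],[0,0,0,0,0,0]],
])

```text
clock: 22.65
tool_pos: [0.401, -0.3286, 0.2941]
tcp_rot: [-3.14, -0.001, 0.001]
wrist_force: [-0.5, 0.6, -2.5]
finger_gap: 0.0237
finger_force: 45.0
```

jog_arm([
  [[0,1,8,0,0,0],[0,0,16,0,0,0],[0,0,18,0,0,0],[0,0,16,0,0,0],[0,0,9,0,0,0],[0,0,4.5,0,0,0],[0,0,0,0,0,0],[0,0,0,0,0,0]],
])

```text
clock: 23.45
tool_pos: [0.4012, -0.3309, 0.2239]
tcp_rot: [3.141, 0.0, 0.001]
wrist_force: [0.6, -1.5, -2.7]
finger_gap: 0.0238
finger_force: 45.0
```

jog_arm([
  [[5,0,0,0,0,0],[9,0,0,0,0,0],[10,0,0,0,0,0],[10,0,0,0,0,0],[10,0,0,0,0,0],[8,0,0,0,0,0],[5,0,0,0,0,0],[0,0,0,0,0,0]],
])

```text
clock: 24.25
tool_pos: [0.4584, -0.3306, 0.223]
tcp_rot: [-3.141, -0.001, 0.0]
wrist_force: [0.3, 0.0, -2.0]
finger_gap: 0.024
finger_force: 45.0
```

jog_arm([
  [[6,-0.5,0,0,0,0],[8,-0.5,0,0,0,0],[8,0,0,0,0,0],[7,0,0,0,0,0],[3.4,0,0,0,0,0],[0,0,0,0,0,0],[0,0,0,0,0,0]],
])

```text
clock: 24.95
tool_pos: [0.4902, -0.3297, 0.223]
tcp_rot: [-3.141, -0.0, 0.001]
wrist_force: [0.3, 0.1, -2.3]
finger_gap: 0.0234
finger_force: 45.0
```

jog_arm([
  [[0,0,3,0,0,0],[0,0,3,0,0,0],[0,0,3,0,0,0],[0,0,2,0,0,0],[0,0,2,0,0,0],[0,0,1,0,0,0],[0,0,0,0,0,0],[0,0,0,0,0,0]],
])

```text
clock: 25.75
tool_pos: [0.4903, -0.3298, 0.2092]
tcp_rot: [3.141, 0.0, 0.0]
wrist_force: [-0.2, 0.2, -2.6]
finger_gap: 0.0236
finger_force: 45.0
```

jog_arm([
  [[0,0,0.7,0,0,0],[0,0,0.7,0,0,0],[0,0,0.5,0,0,0],[0,0,0,0,0,0],[0,0,0,0,0,0]],
])

```text
clock: 26.25
tool_pos: [0.4903, -0.3298, 0.2075]
tcp_rot: [3.141, -0.0, 0.0]
wrist_force: [-0.8, 0.7, 0.5]
finger_gap: 0.0236
finger_force: 45.0
```

jog_arm([
  [[0,0,0,0,0,0],[0,0,0,0,0,0],[0,0,0,0,0,0],[0,0,0,0,0,0],[0,0,0,0,0,0],[0,0,0,0,0,0],[0,0,0,0,0,0],[0,0,0,0,0,0],[0,0,0,0,0,0],[0,0,0,0,0,0]],
], fingers=85)

```text
clock: 27.25
tool_pos: [0.4902, -0.3297, 0.2072]
tcp_rot: [3.142, -0.0, -0.0]
wrist_force: [0.8, -0.2, 0.1]
finger_gap: 0.085
finger_force: 0.0
```

jog_arm([
  [[0,0,-5,0,0,0],[0,0,-10,0,0,0],[0,0,-20,0,0,0],[0,0,-30,0,0,0],[0,0,-30,0,0,0],[-35,0,-10,0,0,0],[-35,25,0,0,0,0],[-35,25,0,0,0,0],[-35,30,0,0,0,0],[-20,25,0,0,0,0]],
])

```text
clock: 28.25
tool_pos: [0.3281, -0.4361, 0.3137]
tcp_rot: [3.14, -0.002, 0.0]
wrist_force: [0.8, -0.3, 0.9]
finger_gap: 0.0852
finger_force: 0.0
```

jog_arm([
  [[-10,30,0,0,0,0],[0,25,0,0,0,0],[0,0,0,0,0,0],[0,0,0,0,0,0]],
])

```text
clock: 28.65
tool_pos: [0.3203, -0.4896, 0.3127]
tcp_rot: [-3.142, 0.001, -0.0]
wrist_force: [-0.1, 0.1, -0.1]
finger_gap: 0.0848
finger_force: 0.0
```

```bash
python3 - <<'E'
from h import *
s=manip.read_state();print(s['tool_pos'],s['clock'],s['wrist_force'])
d=grab('top');P=pts(d);X,Y,Z=P[...,0],P[...,1],P[...,2]
for lo,hi in [(.164,.175),(.215,.25)]:
    m=(abs(X-.49)<.06)&(abs(Y+.33)<.05)&(Z>lo)&(Z<hi);q=P[m]
    if m.sum(): print(m.sum(),np.percentile(q,[2,50,98],axis=0).round(4).tolist())
m=(abs(X-.525)<.08)&(abs(Y-.216)<.08)&(Z>.033)&(Z<.045);q=P[m][:,:2];print('lid',m.sum(),np.median(P[m][:,2]),cv2.minEnclosingCircle(q.astype(np.float32)))
a=d['image'][:,:,::-1][100:260,120:420];cv2.imwrite('pics/final.png',cv2.resize(a,(800,427),interpolation=2))
E
```

```text
[ 0.32025971 -0.48963329  0.31272493] 28.65 [-0.14224803  0.10660535 -0.08224398]
100 [[0.4582, -0.3489, 0.1643], [0.4921, -0.3215, 0.1668], [0.548, -0.3053, 0.1731]]
67 [[0.481, -0.3396, 0.2153], [0.4929, -0.3279, 0.227], [0.5024, -0.3183, 0.2315]]
lid 1118 0.037117670351637516 ((0.5255391001701355, 0.21567250788211823), 0.07637365907430649)
```

View pics/final.png

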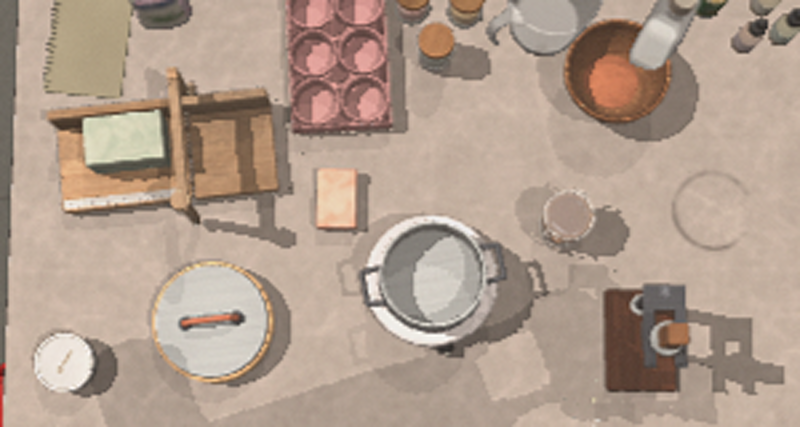

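The picture shows the lid centred on the rest (212,321), the pan open (432,275), the lifter hanging in its fork (672,337), and the bystanders where they were.

```bash
python3 -c "
from plant import manip; print(manip.sign_off())"
```

```text
the job is handed in; nothing more can be done
None
```

The lid is seated level on the wooden rest, the lifter is back in its fork, and the job was handed in at about 29 s of the 72 s allowed. The bystanders look unmoved in the last picture, and the judge's result was not shown.

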